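Load a braiding block under the sprung flap of the hook-fitting jig

TASK

Load the bare wooden block into the hook-fitting jig: press the thumb plate down with one fingertip and keep it down so that the sprung flap stays open, while the other fingertip pushes the block along between the guides and under the flap until it is fully home against the end stop. Then let the flap come down onto the block so that it is held there, and move clear. Only push the block, do not pinch or lift it, and leave the other things on the bench where they are.

Things in the scene. Friction and masses are not known exactly. Their poses are not given: they have to be found in the camera images.
- jig: Hook-fitting jig, fixed: plywood base 222 x 150 x 15 mm. Origin on the bench on the guides' centre line, where the near (rear) end of a block that is home lies. x is the push direction, away from the robot, y left, z up. Base spans x -120 to 102, y -48 to 102 mm, top at z 15. Other entries give places in this jig frame, in mm.
- guides (a point): Jig 5, 0, 25: middle of the mouth between the two wooden guide rails, level with their tops (10 mm above the base). Rails are 53 mm apart and straight from jig x 5 to 80; nearer the robot they splay, to 64 mm apart at x -40.
- end_stop (a point): Middle of the near face of the wooden end stop at the far end of the guides: jig 80, 0, 30; the stop is 22 mm high. Axes as the jig.
- hinge (a point): Jig -20, 44, 34, on the flap's hinge axis: a 9 mm steel tube along jig x on the left of the guides, in 6 mm thick brackets at x -116, -25 and 83 (tops at z 42).
- flap (a joint): Sprung flap angle, rad: 0 shut, 0.50 hard stop, about 0.20 when resting on the block. Flap and thumb plate are one rocking steel piece: pressing the plate, left of the hinge, lifts the flap over the guides (jig x 38 to 78, y -16 to 44, top z 55 when shut). The block passes under above about 0.25. Spring 0.10 Nm shut, 0.21 Nm at 0.50: the plate takes about 4 N to start, 8 N fully down.
- presser_foot (a point): Middle of the underside of the rubber foot (36 x 10 mm, jig x 40 to 76, y -7 to 3) under the flap. Shut it is at z 36, 9 mm below the block's top, so a block pushed against the shut flap stops at the foot.
- thumb_plate (a point): Point on the thumb plate's top, mid-width, at jig x -60; moves with the flap. Bare steel plate, 4 mm thick, 34 mm wide, along jig x -110 to 76: a fingertip can slide along it while holding it down. Shut it rises outwards by 0.30 rad, this point at y 69.5, z 44; fully pressed it falls outwards by 0.20 rad, this point at y 72, z 31, level with the block's middle.
- block: Bare beech block to load, 80 x 50 x 30 mm along its x, y, z, about 85 g, two dark pilot holes in the top nearer its rear end. Origin: centre of the underside; x points to the end stop. Starts on the base (jig z 15), in front of the flap, roughly in line with the guides. Home, its origin is at jig x 40, y 0, the rear half sticking out of the flap towards the robot.
- finished_block: Bystander: loose finished block, same size, two copper hooks in its top, 60 mm high over all; origin at the centre of its underside.
- scissors: Bystander: steel scissors with dark handles lying flat, 175 mm long, 10 mm high; origin near the pivot, x towards the points.
- hook_tin: Bystander: round open aluminium tin of hooks, 68 mm across, 30 mm high; origin at the centre of its underside.
- screwdriver: Bystander: screwdriver 170 mm long lying flat; x along its length.
Things that resemble listed ones, but are neither listed nor needed, are in the scene too. What is shaped like the block but green or yellow is not meant.

How it is judged (in metres and radians):
On the way, in this order (a step that is already met when the one before it is completed fails the run):
1. the flap is held open by a finger on the thumb plate with the block still in front of it (value of joint flap above 0.25 rad and contact force between the fingers and jig above 1 N and x of block in the frame of jig below 0.003 m), for 0.2 s.
2. with the flap still held open by a finger, the block is pushed home against the end stop (within 2.5 mm) (value of joint flap above 0.23 rad and contact force between the fingers and jig above 1 N and x of block in the frame of jig above 0.0375 m), for 0.1 s.
At the end, for the whole second after the job is handed in: The block lies flat in the jig, home against the end stop within 3 mm and in line with the guides within 0.06 rad, at rest, and the sprung flap has come down onto it (joint between 0.15 and 0.235 rad) (x of block in the frame of jig above 0.037 m and z of block in the frame of jig below 0.0175 m and angle between the x axis of block and the x axis of jig, either way round below 0.06 rad and angle between block's own z axis and vertical below 0.05 rad and value of joint flap between 0.15 and 0.235 rad and velocity of joint flap below 0.05 rad/s and linear speed of block below 0.01 m/s); the robot touches nothing.
It fails at once if the block is lifted more than 6 mm off the jig's base (z of block in the frame of jig above 0.021 m).
It fails at once if the block is tipped (angle between block's own z axis and vertical above 0.2 rad).
It fails at once if the block is pushed with more than 40 N (contact force between the fingers and block above 40 N).
It fails at once if another thing on the bench is moved more than 15 mm (distance of any of finished_block, scissors, hook_tin, screwdriver from where it was at the start of the episode above 0.015 m).
It also fails if it takes over 64 s, if anything falls off the work surface, if the arm or the gripper's body presses on something with over 40 N, if the wrist force passes 120 N, or if a joint passes its speed limit or range.

ROBOT

A 6-joint arm with a two-finger parallel gripper is mounted at the origin on the work surface. World frame = base frame: x ahead of the robot, y to its left, z up, the work surface at z = 0. Lengths are in mm, angles in rad, forces in N, time in s.
With the tool pointing down it reaches from about 350 to 775 mm from the base axis. Payload 7.3 kg.
Tool frame: the origin (TCP) lies at the centre of the arm's flange, where the gripper is bolted on; the fingertips stand 178 mm ahead of it and the grasp point (between the pads) lies 159 mm ahead of it; z points along the fingers, y is the direction in which the jaws open and shut (so a half turn about z gives the same grasp; the last joint's range is limited). The gripper opens to 92 mm and grips with 3 to 60 N. Pads are 19 mm wide; open, the fingers measure 130 mm over their backs; the gripper's body (75 mm by 190 mm) begins 47 mm behind the grasp point.
Start: joints at [-1.379, 0.342, 1.524, -0, 1.275, -0.146], TCP at [174.011, -495.326, 404.741] pointing down, gripper open.
Joint ranges: [-2.53, 2.53], [-0.77, 2.02], [0.04, 2.7], [-1, 4.14], [0.28, 2.66], [-3.11, 3.11]. Speed limits (rad/s): [2.57, 2.57, 3.14, 3.14, 3.14, 3.14].

INTERFACE

Orientations are given as [roll, pitch, yaw] about the fixed x, y, z axes, in that order (R = Rz(yaw) Ry(pitch) Rx(roll)).
In Python, from plant import status, viewer, ticket gives the robot as it stands.
- The arm moves only by the tool play_rows, never from a script. Its argument "commands" is a list of rows, each an object with "offset": the shift along the tool's x, y, z in m, a list of three; "twist": the turn about the tool's z in degrees. A call has 1 to 5 rows; each row shifts and turns the commanded pose from where the row before left it, along the tool's axes as they then stand; what a row does not reach is not made up. A row lasts 1/10 s, in which the tool goes at most 50 mm and 8.59 degrees, less where a joint would pass 70% of its speed; a pose out of reach is approached as far as the arm can. A call with a gripper value outside its range is refused whole. "jaw" is the closure in counts, from 0 (fully open) to 255 (shut), set as the call begins (left out, the last holds). The fingers move at their own pace and stop on an object; the grip force is fixed at half the most. Time passes only in rows, so rows that do not move let the fingers close. It gives the time, the measured TCP pose, the force and the opening at its end, in the units of the state.
- status.get_obs(): the state, without advancing time (a new reading comes with each control period).
- viewer.capture(name): name is "side" or "top"; returns the picture (480x640x3 uint8, red, green, blue); there is no depth.
- viewer.camera_params(name): a dict with "fov_y" (degrees; the focal length in pixels is half the picture's height over the tangent of half this angle, whatever the lens; pixels are square), "cx", "cy" (the principal point, pixels), "rvec" (rotation vector, rad) and "tvec" (3), from world to camera coordinates, as OpenCV has them. Camera axes: x right, y down, z forward; pixel columns grow to the right and rows downward; lengths in mm; the calibration is good to about 2 mm. A picture is of the moment at which its call begins. camera_params takes no time and is no camera call.
- ticket.close_job(): hands the job in, once; it reports no verdict.
The state is a dict: "time": time; "joint_positions": joint angles; "dq": joint speeds; "tau": joint torques, N m; "tool_pos": TCP position; "tcp_rot": TCP orientation; "contact_force": force on the tool from outside, world axes, zero at the start; "moment": the same for the moment, N m; "grip_width": finger opening in mm.
Only numpy, scipy, OpenCV 4.12 (cv2) and the standard library are available. Lean on these libraries where they do the work, as an engineer would, in place of code of your own. Each camera call takes 0.05 s, during which the arm holds its last target.

## Working session

There is one attempt and no reset: what is moved stays moved. The work goes in short steps, Python scripts to look and compute and a tool call to move; the robot and the scene stay as the last step left them, time stands still between calls to the robot, and variables do not carry over. Pictures are saved under pics/ and viewed, and the job is handed in when it is done.

Besides the shell and the picture viewer there is one more tool, called after "Call:" in YAML: its name, and indented under it one key for each argument. play_rows: Moves the arm, as the interface text tells. Its arguments: {"type":"object","properties":{"commands":{"type":"array"},"jaw":{"type":"number"}},"required":["commands"]}

```bash
ls; mkdir -p pics
python3 - <<'E'
from plant import status, viewer
import cv2
for n in ("side","top"):
    im=viewer.capture(n); cv2.imwrite(f"pics/{n}0.png",im[:,:,::-1]); print(n,viewer.camera_params(n))
print(status.get_obs())
E
```

```text
pics
side {'fov_y': 48.23931168212893, 'cx': 315.9745109229111, 'cy': 245.25156371780528, 'rvec': array([ 0.30232043, -2.65846416,  1.43753779]), 'tvec': array([569.66943084,  59.93967389, 944.975737  ])}
top {'fov_y': 51.93260703110532, 'cx': 315.99130894543003, 'cy': 244.03121332135652, 'rvec': array([ 2.13539638, -2.12119851,  0.18732235]), 'tvec': array([121.63402313, 554.50285153, 783.81127763])}
{'time': 0.1, 'joint_positions': array([-1.37898494e+00,  3.42646220e-01,  1.52487236e+00, -1.35009692e-05,
        1.27536903e+00, -1.45970158e-01]), 'dq': array([ 0.00138497, -0.00221103, -0.00145062,  0.00067031, -0.00061731,
        0.00169961]), 'tau': array([ 1.17276752e-03, -4.32005560e+01, -2.44693726e+01,  7.18858279e-02,
        5.26564009e-02, -5.08525966e-05]), 'tool_pos': array([ 173.99650339, -495.21930414,  404.13498817]), 'tcp_rot': array([-3.14030959e+00, -1.75581197e-04,  3.37785373e-01]), 'contact_force': array([0.33084929, 0.26561478, 0.13849286]), 'moment': array([-0.02002248,  0.05438233,  0.0504645 ]), 'grip_width': 91.97409419487555}
```

View pics/side0.png

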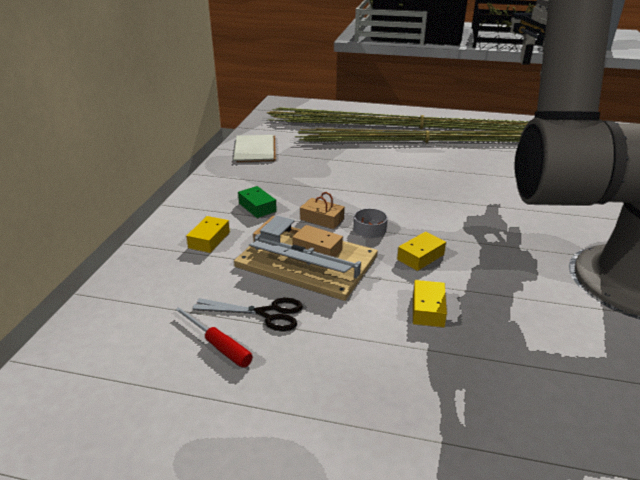

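View pics/top0.png

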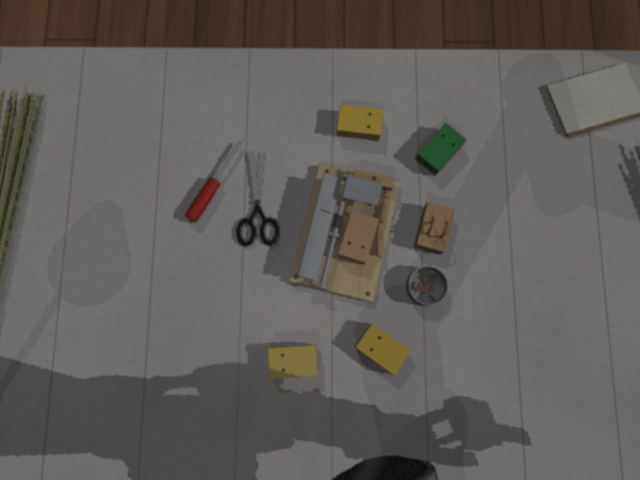

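Run:
```python
import cv2
im=cv2.imread("pics/top0.png")[155:310,270:420]
cv2.imwrite("pics/topc.png",cv2.resize(im,None,fx=3.8,fy=3.8,interpolation=cv2.INTER_CUBIC))
im=cv2.imread("pics/side0.png")[185:305,220:390]
cv2.imwrite("pics/sidec.png",cv2.resize(im,None,fx=4.5,fy=4.5,interpolation=cv2.INTER_CUBIC))
```

```text
(no output)
```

View pics/topc.png

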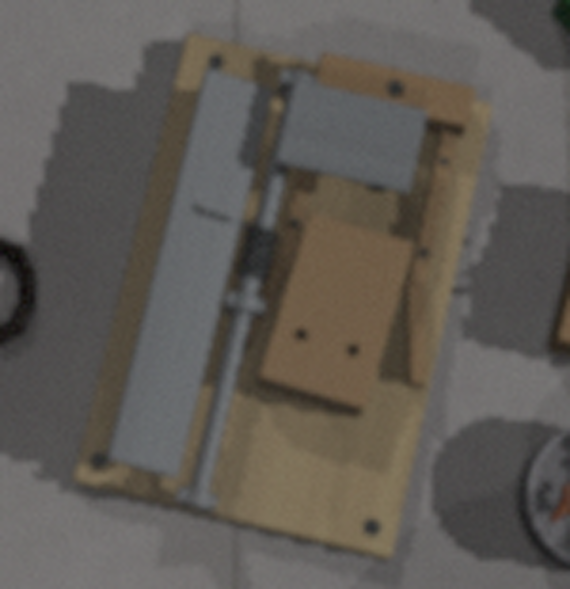

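View pics/sidec.png

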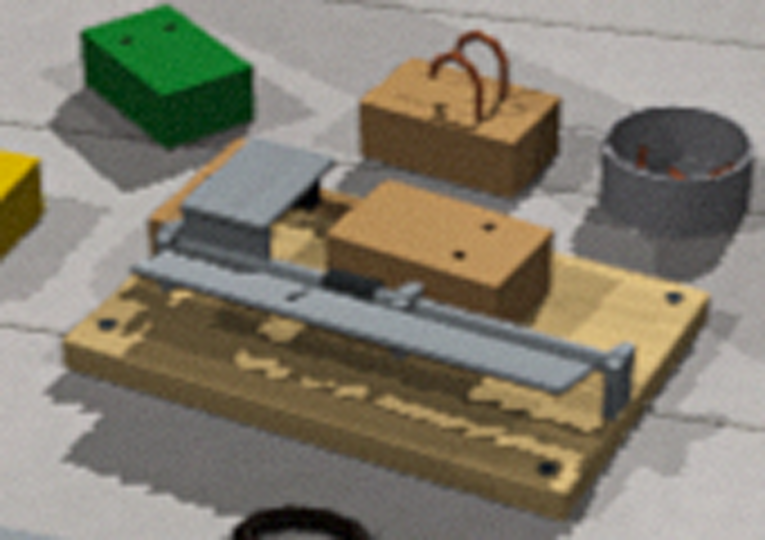

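```bash
cat > h.py <<'E'
import numpy as np,cv2
from plant import status, viewer
def cam(n):
    p=viewer.camera_params(n); f=240/np.tan(np.radians(p["fov_y"]/2))
    K=np.array([[f,0,p["cx"]],[0,f,p["cy"]],[0,0,1]]); R=cv2.Rodrigues(p["rvec"])[0]
    return K,R,p["tvec"]
def ray(n,uv,z):
    K,R,t=cam(n); c=-R.T@t; d=R.T@np.linalg.inv(K)@np.array([*uv,1.])
    return c+d*(z-c[2])/d[2]
def proj(n,P):
    K,R,t=cam(n); q=(K@(R@np.asarray(P,float).T+t[:,None])).T; return q[:,:2]/q[:,2:]
def fit(A,B): # rigid 2D A->B
    A=np.array(A,float);B=np.array(B,float);a=A-A.mean(0);b=B-B.mean(0)
    th=np.arctan2((a[:,0]*b[:,1]-a[:,1]*b[:,0]).sum(),(a*b).sum())
    R=np.array([[np.cos(th),-np.sin(th)],[np.sin(th),np.cos(th)]]);o=B.mean(0)-R@A.mean(0)
    return th,o,B-(A@R.T+o)
E
python3 - <<'E'
from h import *
tc=lambda u,v:((u+.5)/3.8-.5+270,(v+.5)/3.8-.5+155)
sc=lambda u,v:((u+.5)/4.5-.5+220,(v+.5)/4.5-.5+185)
J=[(102,102),(102,-48),(-120,-48),(-120,102)]
W=[ray("top",tc(*p),15)[:2] for p in [(190,36),(492,100),(392,548),(80,478)]]
th,o,r=fit(J,W);print("jig top",th,o,r.round(1).tolist())
J2=[(-120,-48),(-120,102),(102,102)]
W2=[ray("side",sc(*p),15)[:2] for p in [(710,297),(570,492),(65,345)]]
t2,o2,r=fit(J2,W2);print("jig side",t2,o2,r.round(1).tolist())
B=[(40,25),(40,-25),(-40,-25),(-40,25)]
for n,f,pts in(("top",tc,[(310,213),(415,240),(362,408),(262,378)]),("side",sc,[(328,232),(388,180),(552,232),(500,287)])):
    Wb=[ray(n,f(*p),45)[:2] for p in pts]
    tb,ob,r=fit(B,Wb);
    for T,O in((th,o),(t2,o2)):
        R=np.array([[np.cos(T),-np.sin(T)],[np.sin(T),np.cos(T)]])
        print(n,"block",tb-T,R.T@(ob-O),r.round(1).tolist())
for n in("top","side"):print(n,-cam(n)[1].T@cam(n)[2])
# overlay
R=np.array([[np.cos(th),-np.sin(th)],[np.sin(th),np.cos(th)]])
def jw(p):p=np.array(p,float);return np.c_[p[:,:2]@R.T+o,p[:,2]]
pts=jw([(102,102,15),(102,-48,15),(-120,-48,15),(-120,102,15),(-116,44,42),(-25,44,42),(83,44,42),(-60,69.5,44),(38,-16,55),(78,-16,55),(80,0,41)])
for n,(x,y,w,h,s) in {"top":(270,155,150,155,3.8),"side":(220,185,170,120,4.5)}.items():
    im=cv2.imread(f"pics/{n}0.png")[y:y+h,x:x+w]; im=cv2.resize(im,None,fx=s,fy=s,interpolation=cv2.INTER_CUBIC)
    for q in proj(n,pts): cv2.drawMarker(im,(int((q[0]-x+.5)*s),int((q[1]-y+.5)*s)),(255,0,255),1,14,1)
    cv2.imwrite(f"pics/{n}ov.png",im)
E
```

```text
jig top -0.2250175817770742 [588.47143377  44.63254712] [[-3.6, -1.5], [-0.9, 1.3], [3.5, 2.1], [1.0, -1.9]]
jig side -0.22817154189353722 [585.60636857  53.39690553] [[1.6, 3.2], [1.0, -3.2], [-2.5, 0.0]]
top block -0.0643562563535644 [-21.00751587   3.92606777] [[-1.3, -0.5], [0.8, 0.1], [0.8, 2.0], [-0.3, -1.5]]
top block -0.06120229623710138 [-16.24651656  -4.02934022] [[-1.3, -0.5], [0.8, 0.1], [0.8, 2.0], [-0.3, -1.5]]
side block -0.07886393352942345 [-23.4680191    9.95410711] [[-1.1, -1.3], [-0.1, 1.2], [1.9, 1.8], [-0.7, -1.6]]
side block -0.07570997341296043 [-18.72601972   1.99090882] [[-1.1, -1.3], [-0.1, 1.2], [1.9, 1.8], [-0.7, -1.6]]
top [407.12569535 123.77536147 869.22764277]
side [387.90553954 866.08203477 566.15048345]
```

View pics/topov.png

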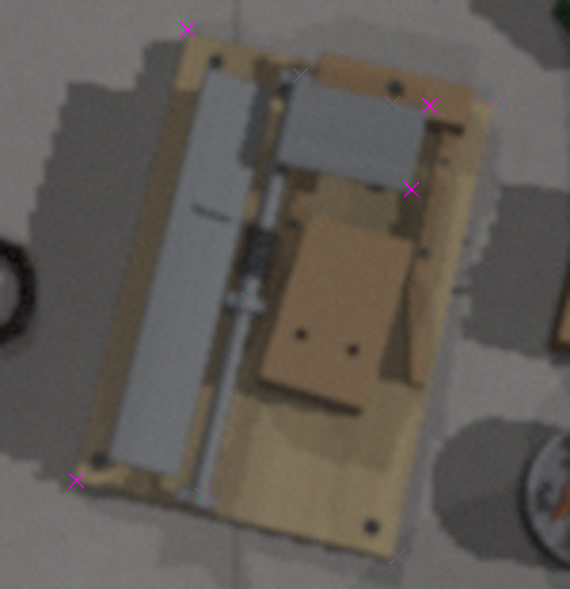

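View pics/sideov.png

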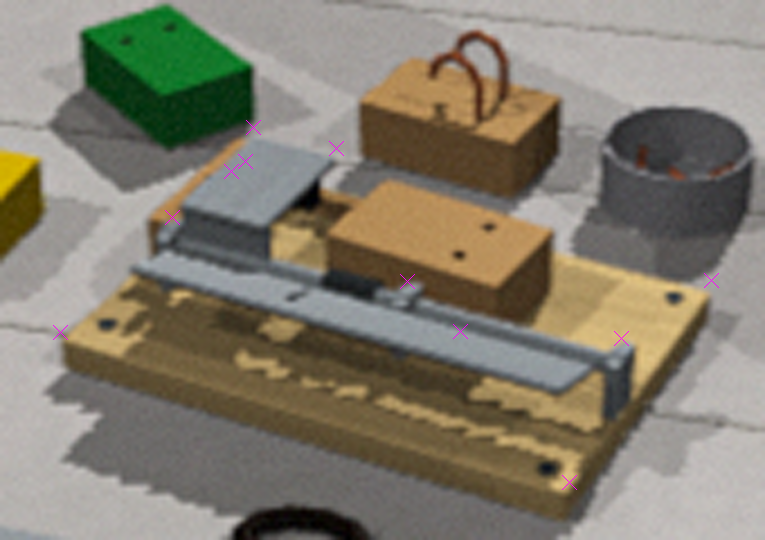

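Run:
```python
from h import *
g=cv2.cvtColor(cv2.imread("pics/top0.png"),cv2.COLOR_BGR2GRAY).astype(float)
g=cv2.GaussianBlur(g,(9,3),0)
us=np.arange(10,640,30);e=[]
for u in us:
    d=np.diff(g[35:65,u]);i=d.argmax();w=d[max(i-2,0):i+3];e.append(35.5+i+(w*np.arange(-2,3)).sum()/w.sum())
e=np.array(e);p=np.polyfit(us,e,1);print((e-np.polyval(p,us)).round(2));print(np.polyfit(us-320,e,2))
# plank seams: columns
for v0,u0 in((100,165),(100,80),(100,575),(100,490)):
    out=[]
    u=u0
    for v in range(55,330,15):
        row=g[v-3:v+4,u-8:u+9].mean(0); u=u-8+row.argmin(); out.append(u)
    print(out)
# side: wall edge etc skip
```

```text
[ 0.14  0.04 -0.02 -0.06 -0.1   0.12  0.02 -0.03 -0.12 -0.02 -0.13  0.03
  0.02  0.08 -0.03 -0.04 -0.08  0.03  0.03  0.02  0.09]
[1.13858037e-06 5.66390645e-03 4.79784904e+01]
[np.int64(166), np.int64(165), np.int64(164), np.int64(163), np.int64(162), np.int64(161), np.int64(160), np.int64(159), np.int64(158), np.int64(157), np.int64(156), np.int64(155), np.int64(154), np.int64(153), np.int64(152), np.int64(151), np.int64(150), np.int64(149), np.int64(148)]
[np.int64(83), np.int64(81), np.int64(80), np.int64(79), np.int64(77), np.int64(76), np.int64(74), np.int64(73), np.int64(71), np.int64(70), np.int64(68), np.int64(67), np.int64(65), np.int64(64), np.int64(62), np.int64(61), np.int64(59), np.int64(51), np.int64(43)]
[np.int64(582), np.int64(583), np.int64(576), np.int64(568), np.int64(560), np.int64(562), np.int64(570), np.int64(578), np.int64(574), np.int64(582), np.int64(574), np.int64(582), np.int64(578), np.int64(579), np.int64(571), np.int64(563), np.int64(563), np.int64(561), np.int64(554)]
[np.int64(498), np.int64(499), np.int64(507), np.int64(515), np.int64(512), np.int64(504), np.int64(504), np.int64(505), np.int64(506), np.int64(507), np.int64(501), np.int64(493), np.int64(485), np.int64(477), np.int64(469), np.int64(461), np.int64(453), np.int64(445), np.int64(437)]
```

Call:
play_rows:
  commands:
    - {"offset":[0,0,0],"twist":8.06}
    - {"offset":[0,0,0],"twist":8.06}
    - {"offset":[0,0,0],"twist":8.06}
    - {"offset":[0,0,0],"twist":8.06}
    - {"offset":[0,0,0],"twist":0}
  jaw: 0

```text
time: 0.6
tool_pos: [174.0, -495.3, 404.4]
tcp_rot: [-3.141, 0.0, -0.226]
contact_force: [-0.3, 0.0, 0.2]
grip_width: 91.8
```

Call:
play_rows:
  commands:
    - {"offset":[0.015,-0.044,0],"twist":0}
    - {"offset":[0.015,-0.044,0],"twist":0}
    - {"offset":[0.015,-0.044,0],"twist":0}
    - {"offset":[0.015,-0.044,0],"twist":0}
    - {"offset":[0.015,-0.044,0],"twist":0}

```text
time: 1.1
tool_pos: [296.7, -295.9, 404.7]
tcp_rot: [-3.142, -0.0, -0.221]
contact_force: [1.1, -0.4, 0.8]
grip_width: 92.0
```

Call:
play_rows:
  commands:
    - {"offset":[0.015,-0.044,0],"twist":0}
    - {"offset":[0.015,-0.044,0],"twist":0}
    - {"offset":[0.015,-0.044,0],"twist":0}
    - {"offset":[0.015,-0.044,0],"twist":0}
    - {"offset":[0.015,-0.044,0],"twist":0}

```text
time: 1.6
tool_pos: [418.9, -98.0, 404.8]
tcp_rot: [3.141, -0.0, -0.22]
contact_force: [0.5, -0.7, -0.1]
grip_width: 91.5
```

Call:
play_rows:
  commands:
    - {"offset":[0.015,-0.044,0],"twist":0}
    - {"offset":[0.015,-0.044,0],"twist":0}
    - {"offset":[0.015,-0.044,0],"twist":0}
    - {"offset":[0.015,-0.044,0],"twist":0}
    - {"offset":[0.015,-0.044,0],"twist":0}

```text
time: 2.1
tool_pos: [541.1, 99.8, 404.5]
tcp_rot: [3.141, 0.0, -0.22]
contact_force: [1.0, -1.1, -0.1]
grip_width: 92.0
```

Call:
play_rows:
  commands:
    - {"offset":[0,0,0.04],"twist":0}
    - {"offset":[0,0,0.04],"twist":0}
    - {"offset":[0,0,0.03],"twist":0}
    - {"offset":[0,0,0],"twist":0}
    - {"offset":[0,0,0],"twist":0}
  jaw: 108

```text
time: 2.6
tool_pos: [540.8, 97.8, 295.1]
tcp_rot: [3.141, 0.0, -0.223]
contact_force: [-0.3, 0.7, -0.3]
grip_width: 56.7
```

Run:
```python
from h import *
for n,(x,y,w,h,s) in {"top":(250,140,200,180,3.3),"side":(210,120,190,190,3.1)}.items():
    im=viewer.capture(n)[:,:,::-1]; cv2.imwrite(f"pics/{n}1.png",im)
    cv2.imwrite(f"pics/{n}1c.png",cv2.resize(im[y:y+h,x:x+w],None,fx=s,fy=s,interpolation=cv2.INTER_CUBIC))
o=status.get_obs();print(o["tool_pos"],o["tcp_rot"],o["grip_width"])
```

```text
[541.21857348  97.80376636 296.66256911] [-3.14076878 -0.00333741 -0.22384394] 53.54374248345936
```

View pics/top1c.png

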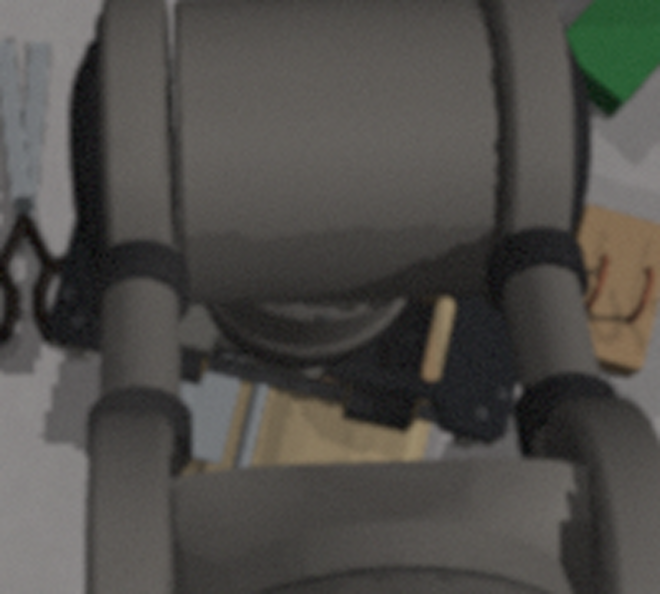

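View pics/side1c.png

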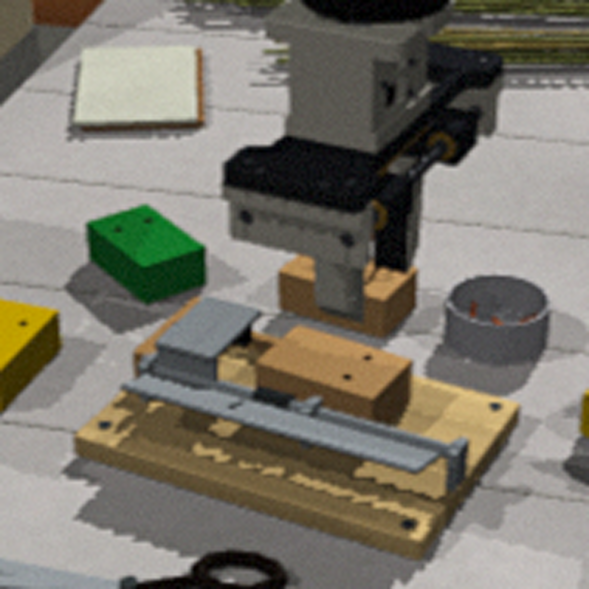

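Run:
```python
from h import *
o=status.get_obs();T=o["tool_pos"];y=o["tcp_rot"][2]
ex=np.array([np.cos(y),np.sin(y),0]);ey=np.array([-np.sin(y),np.cos(y),0])
P=[T+ey*b+ex*a-np.array([0,0,178]) for b in(26.8,45.8) for a in(9.5,-9.5)]+[T-ey*b+ex*a-np.array([0,0,178]) for b in(26.8,45.8) for a in(9.5,-9.5)]
q=proj("side",P);print(np.array(P).round(1));print(q.round(1));
s=5;x0,y0,w,h=265,170,110,80
im=cv2.imread("pics/side1.png")[y0:y0+h,x0:x0+w];im=cv2.resize(im,None,fx=s+2,fy=s+2,interpolation=cv2.INTER_CUBIC);s=7
for i,p in enumerate(q):cv2.drawMarker(im,(int((p[0]-x0+.5)*s),int((p[1]-y0+.5)*s)),(255,0,255) if i<4 else (0,255,0),1,10,1)
cv2.imwrite("pics/tip1.png",im)
```

```text
[[556.4 121.8 118.7]
 [537.9 126.  118.7]
 [560.6 140.4 118.7]
 [542.1 144.6 118.7]
 [544.5  69.6 118.7]
 [526.   73.8 118.7]
 [540.3  51.  118.7]
 [521.8  55.3 118.7]]
[[316.2 218.8]
 [326.7 221.4]
 [311.2 224.1]
 [321.8 226.8]
 [329.7 204.6]
 [339.8 207. ]
 [334.2 199.9]
 [344.2 202.2]]
```

View pics/tip1.png

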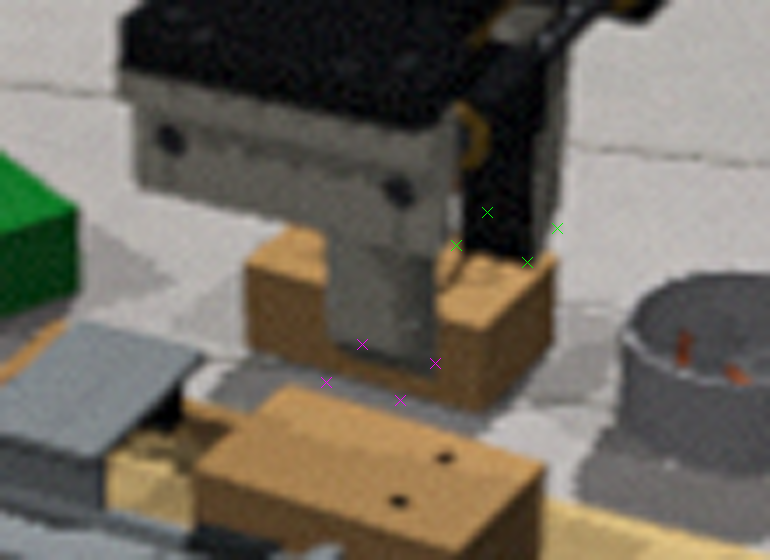

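Run:
```python
from h import *
s=16;x0,y0,w,h=305,195,45,35
im=cv2.imread("pics/side1.png")[y0:y0+h,x0:x0+w];im=cv2.resize(im,None,fx=s,fy=s,interpolation=cv2.INTER_CUBIC)
im=np.clip(im.astype(float)*1.6,0,255).astype(np.uint8)
cv2.imwrite("pics/tip2.png",im)
```

```text
(no output)
```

View pics/tip2.png

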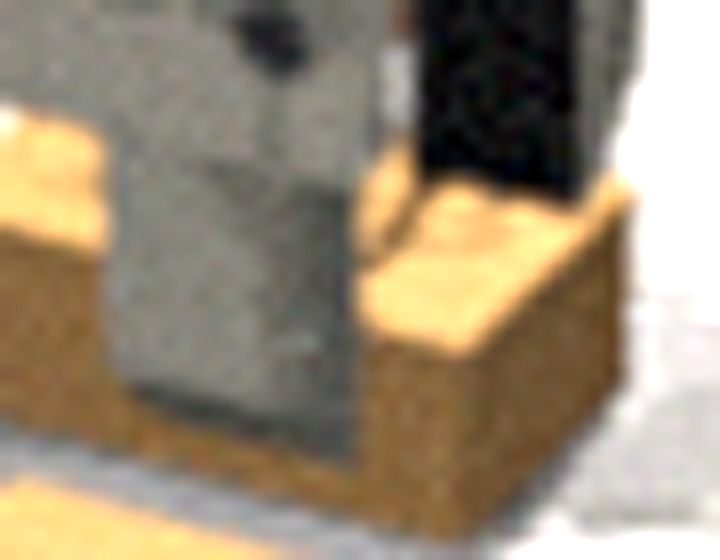

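Call:
play_rows:
  commands:
    - {"offset":[-0.024,0.002,0],"twist":0}
    - {"offset":[0,0,0.03],"twist":0}
    - {"offset":[0,0,0.028],"twist":0}
    - {"offset":[0,0,0],"twist":0}
    - {"offset":[0,0,0],"twist":0}
  jaw: 100

```text
time: 3.2
tool_pos: [517.4, 101.2, 238.2]
tcp_rot: [-3.141, -0.002, -0.225]
contact_force: [0.4, 0.0, 0.3]
grip_width: 55.5
```

```bash
cat > look.py <<'E'
from h import *
import sys
k=sys.argv[1];x,y,w,h,s=230,160,150,140,5
im=viewer.capture("side")[:,:,::-1]; cv2.imwrite(f"pics/s{k}_full.png",im)
im=im[y:y+h,x:x+w];im=cv2.resize(im,None,fx=s,fy=s-1,interpolation=cv2.INTER_CUBIC) if 0 else cv2.resize(im,None,fx=4.2,fy=4.2,interpolation=cv2.INTER_CUBIC)
cv2.imwrite(f"pics/s{k}.png",np.clip(im*1.3,0,255).astype(np.uint8))
im=viewer.capture("top")[:,:,::-1][140:320,250:450]; cv2.imwrite(f"pics/t{k}.png",np.clip(cv2.resize(im,None,fx=3.3,fy=3.3,interpolation=cv2.INTER_CUBIC)*1.6,0,255).astype(np.uint8))
o=status.get_obs();print(o["time"],o["tool_pos"],o["tcp_rot"],o["grip_width"],o["contact_force"])
E
python3 look.py 2
```

```text
3.3 [517.58922107 101.2496708  238.79071377] [-3.14065282 -0.00370258 -0.22476315] 55.93663311649935 [-0.30684719 -0.22639674  0.62069573]
```

View pics/s2.png

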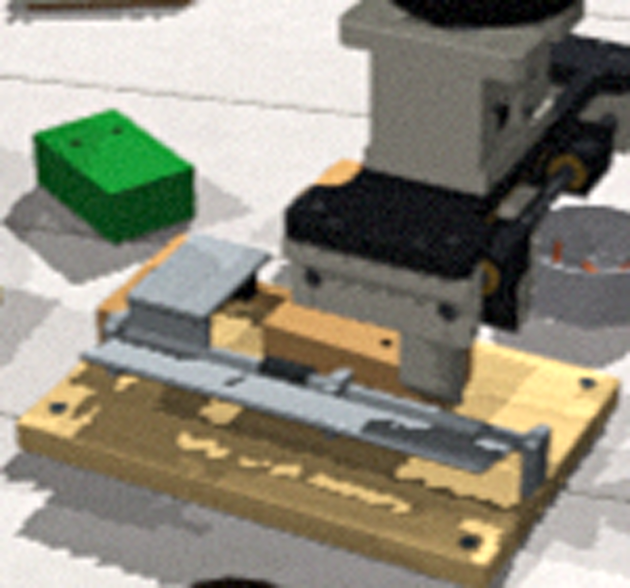

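View pics/t2.png

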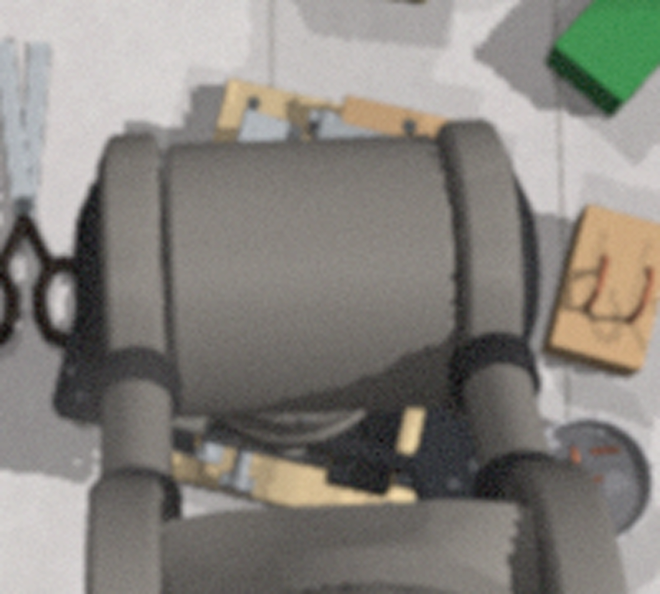

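Call:
play_rows:
  commands:
    - {"offset":[0,0,0.006],"twist":0}
    - {"offset":[0,0,0.006],"twist":0}
    - {"offset":[0,0,0],"twist":0}

```text
time: 3.6
tool_pos: [516.4, 101.2, 224.1]
tcp_rot: [3.141, 0.001, -0.225]
contact_force: [0.0, 0.7, 0.6]
grip_width: 55.5
```

Call:
play_rows:
  commands:
    - {"offset":[0,0,0.002],"twist":0}
    - {"offset":[0,0,0],"twist":0}

```text
time: 3.8
tool_pos: [516.7, 101.3, 222.5]
tcp_rot: [3.141, 0.0, -0.225]
contact_force: [-0.5, -0.0, -0.2]
grip_width: 55.9
```

Call:
play_rows:
  commands:
    - {"offset":[0,0,0.002],"twist":0}
    - {"offset":[0,0,0],"twist":0}

```text
time: 4.0
tool_pos: [516.8, 101.3, 220.9]
tcp_rot: [-3.141, -0.001, -0.225]
contact_force: [-1.0, -0.9, 3.2]
grip_width: 55.7
```

Call:
play_rows:
  commands:
    - {"offset":[0,0,0.002],"twist":0}
    - {"offset":[0,0,0],"twist":0}

```text
time: 4.2
tool_pos: [516.9, 101.5, 219.1]
tcp_rot: [-3.141, -0.001, -0.225]
contact_force: [-0.2, 1.7, 5.0]
grip_width: 55.8
```

Call:
play_rows:
  commands:
    - {"offset":[0,0,0.003],"twist":0}
    - {"offset":[0,0,0.003],"twist":0}
    - {"offset":[0,0,0],"twist":0}

```text
time: 4.5
tool_pos: [517.1, 102.0, 213.4]
tcp_rot: [-3.14, -0.002, -0.225]
contact_force: [-0.1, 5.8, 8.9]
grip_width: 56.2
```

```bash
python3 look.py 3
```

```text
4.6 [517.06207493 102.03529975 213.6156823 ] [-3.13966042e+00 -1.85856926e-03 -2.25097799e-01] 55.55839579273049 [-0.65847037  4.00429242  7.79573251]
```

View pics/s3.png

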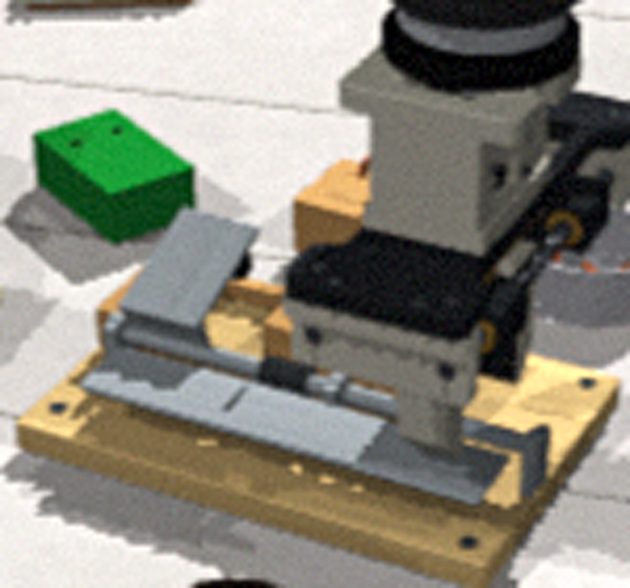

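View pics/t3.png

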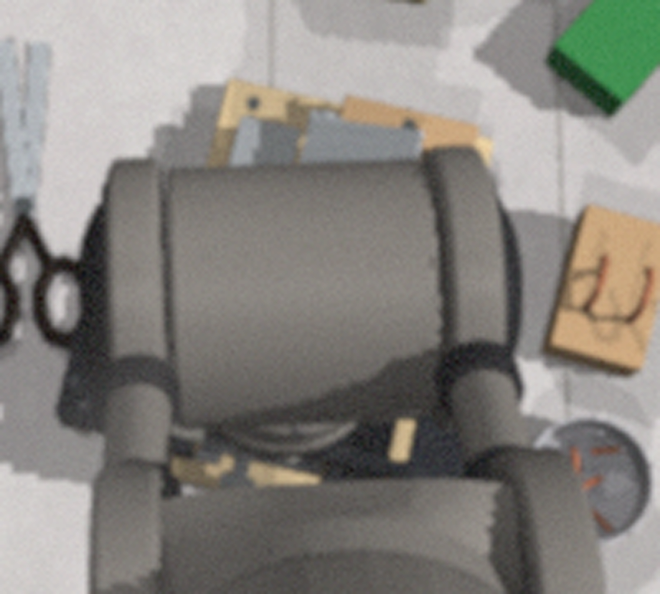

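Run:
```python
from h import *
th=-.225;R=np.array([[np.cos(th),-np.sin(th)],[np.sin(th),np.cos(th)]])
for t in(0,.2,.3,.35,.4,.45,.5):
    a=.337+t
    for x in(38,78):
        p=[x,44-63.6*np.cos(a),34+63.6*np.sin(a)]
        q=proj("side",[np.r_[R@p[:2]+[588,46],p[2]]])[0]; print(t,x,((q-[230,160])*4.2).round(0),end=' ')
    print()
```

```text
0 38 [270. 243.] 0 78 [192. 223.] 
0.2 38 [264. 226.] 0.2 78 [186. 207.] 
0.3 38 [260. 219.] 0.3 78 [181. 200.] 
0.35 38 [258. 216.] 0.35 78 [179. 197.] 
0.4 38 [256. 213.] 0.4 78 [176. 194.] 
0.45 38 [253. 211.] 0.45 78 [174. 192.] 
0.5 38 [250. 209.] 0.5 78 [171. 190.]
```

Call:
play_rows:
  commands:
    - {"offset":[0.003,0,0.0005],"twist":0}
    - {"offset":[0.004,0,0],"twist":0}
    - {"offset":[0.004,0,0],"twist":0}
    - {"offset":[0.004,0,0],"twist":0}
    - {"offset":[0,0,0],"twist":0}

```text
time: 5.1
tool_pos: [530.7, 98.2, 212.5]
tcp_rot: [3.141, 0.002, -0.225]
contact_force: [-5.6, 1.1, 8.9]
grip_width: 56.0
```

Call:
play_rows:
  commands:
    - {"offset":[0.004,0,0],"twist":0}
    - {"offset":[0.004,0,0],"twist":0}
    - {"offset":[0.004,0,0],"twist":0}
    - {"offset":[0.004,0,0],"twist":0}
    - {"offset":[0,0,0],"twist":0}

```text
time: 5.6
tool_pos: [546.2, 94.6, 212.5]
tcp_rot: [3.141, 0.003, -0.225]
contact_force: [-4.9, 0.5, 9.8]
grip_width: 55.9
```

Call:
play_rows:
  commands:
    - {"offset":[0.004,0,0],"twist":0}
    - {"offset":[0.004,0,0],"twist":0}
    - {"offset":[0.004,0,0],"twist":0}
    - {"offset":[0,0,0],"twist":0}
    - {"offset":[0,0,0],"twist":0}

```text
time: 6.1
tool_pos: [557.9, 91.9, 212.6]
tcp_rot: [3.141, 0.002, -0.225]
contact_force: [-5.3, 0.8, 8.2]
grip_width: 55.8
```

```bash
python3 look.py 4
```

```text
6.2 [557.83081997  91.90289317 212.6233095 ] [ 3.14116748e+00  2.28684248e-03 -2.24486817e-01] 55.81456867068626 [-4.80225279  0.29372729  8.35671072]
```

View pics/s4.png

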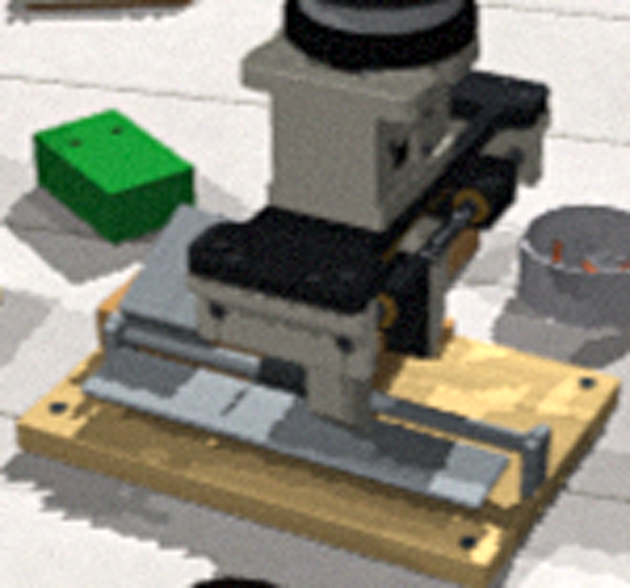

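Call:
play_rows:
  commands:
    - {"offset":[0.004,0,0],"twist":0}
    - {"offset":[0.004,0,0],"twist":0}
    - {"offset":[0.004,0,0],"twist":0}
    - {"offset":[0.004,0,0],"twist":0}
    - {"offset":[0,0,0],"twist":0}

```text
time: 6.7
tool_pos: [573.6, 88.3, 212.6]
tcp_rot: [3.141, 0.002, -0.225]
contact_force: [-4.8, 0.1, 8.7]
grip_width: 55.7
```

Call:
play_rows:
  commands:
    - {"offset":[0.003,0,0],"twist":0}
    - {"offset":[0.003,0,0],"twist":0}
    - {"offset":[0,0,0],"twist":0}

```text
time: 7.0
tool_pos: [579.3, 87.1, 212.5]
tcp_rot: [3.141, 0.003, -0.225]
contact_force: [-5.5, 0.8, 8.6]
grip_width: 55.8
```

```bash
python3 look.py 5
```

```text
7.1 [579.2104407   87.07156081 212.57929232] [ 3.14122978e+00  2.69586320e-03 -2.24474729e-01] 56.08749200966655 [-5.9621092   1.23024164  9.15803919]
```

View pics/s5.png

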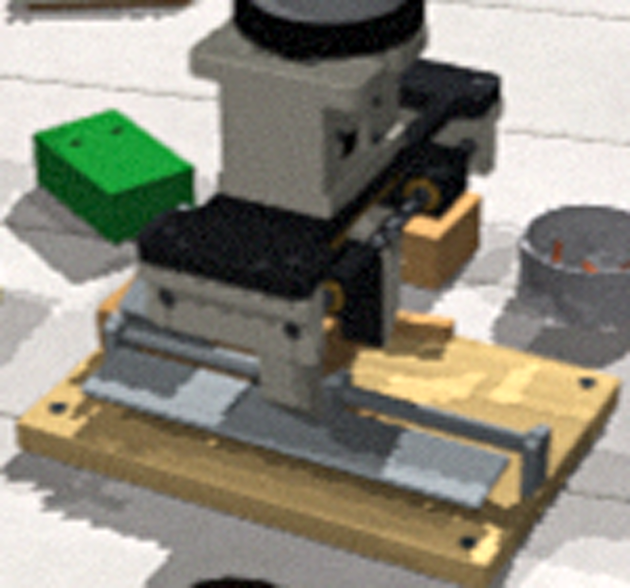

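View pics/t5.png

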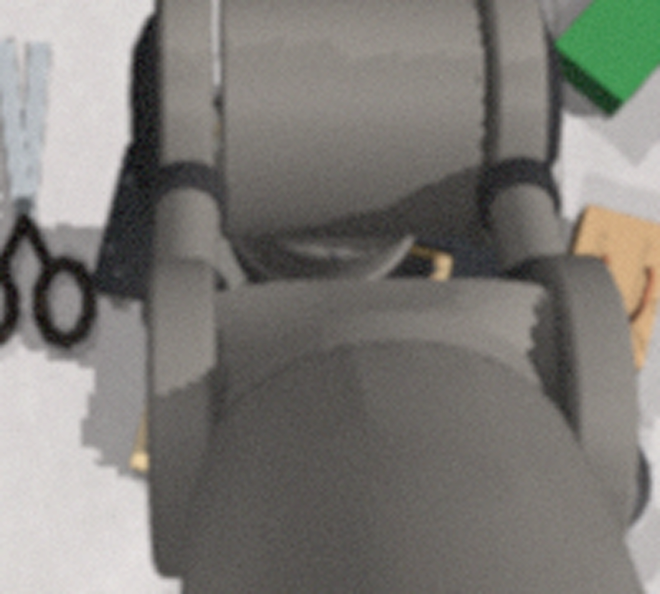

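Call:
play_rows:
  commands:
    - {"offset":[0.002,0,0],"twist":0}
    - {"offset":[0.002,0,0],"twist":0}

```text
time: 7.3
tool_pos: [582.8, 86.3, 212.5]
tcp_rot: [3.141, 0.004, -0.224]
contact_force: [-6.8, 1.5, 9.6]
grip_width: 56.1
```

Call:
play_rows:
  commands:
    - {"offset":[0.001,0,0],"twist":0}
    - {"offset":[0.001,0,0],"twist":0}

```text
time: 7.5
tool_pos: [584.7, 85.8, 212.5]
tcp_rot: [3.141, 0.004, -0.224]
contact_force: [-7.7, 1.7, 9.2]
grip_width: 55.8
```

Call:
play_rows:
  commands:
    - {"offset":[0.001,0,0],"twist":0}
    - {"offset":[0,0,0],"twist":0}

```text
time: 7.7
tool_pos: [585.8, 85.6, 212.5]
tcp_rot: [3.141, 0.004, -0.224]
contact_force: [-6.8, 1.4, 8.5]
grip_width: 55.8
```

Call:
play_rows:
  commands:
    - {"offset":[0.001,0,0],"twist":0}
    - {"offset":[0,0,0],"twist":0}

```text
time: 7.9
tool_pos: [586.3, 85.5, 212.5]
tcp_rot: [3.141, 0.005, -0.225]
contact_force: [-9.1, 1.0, 10.3]
grip_width: 55.9
```

Call:
play_rows:
  commands:
    - {"offset":[0.001,0,0],"twist":0}
    - {"offset":[0,0,0],"twist":0}

```text
time: 8.1
tool_pos: [586.7, 85.4, 212.4]
tcp_rot: [3.141, 0.007, -0.225]
contact_force: [-12.8, 1.9, 12.0]
grip_width: 55.9
```

Call:
play_rows:
  commands:
    - {"offset":[0.001,0,0],"twist":0}
    - {"offset":[0,0,0],"twist":0}

```text
time: 8.3
tool_pos: [587.2, 85.4, 212.4]
tcp_rot: [3.141, 0.009, -0.225]
contact_force: [-14.7, 2.8, 15.1]
grip_width: 55.7
```

```bash
python3 look.py 6
python3 - <<'E'
import cv2,numpy as np
im=cv2.imread("pics/s6_full.png")[200:270,240:345];cv2.imwrite("pics/s6z.png",np.clip(cv2.resize(im,None,fx=7.5,fy=7.5,interpolation=cv2.INTER_CUBIC)*1.3,0,255).astype(np.uint8))
E
```

```text
8.4 [587.1692393   85.35877221 212.44485683] [ 3.14055867  0.00897212 -0.22496293] 55.81006856601935 [-14.5608312    3.68133736  15.25837904]
```

View pics/s6z.png

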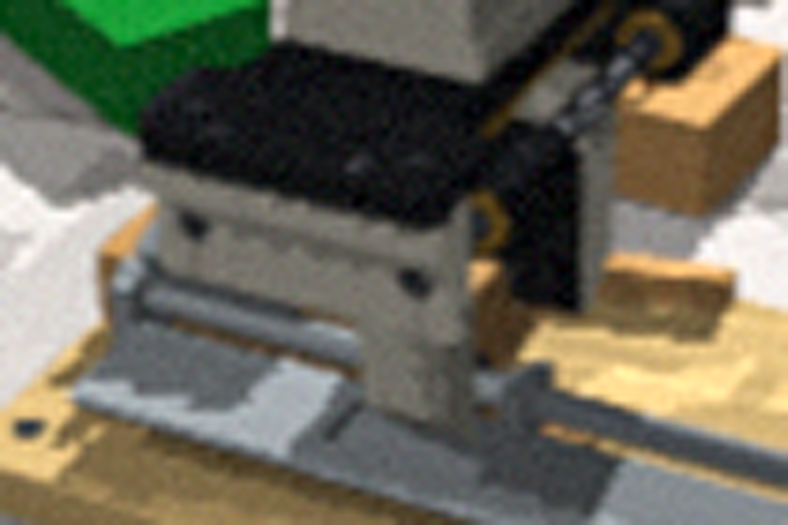

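Run:
```python
from h import *
th=-.225;R=np.array([[np.cos(th),-np.sin(th)],[np.sin(th),np.cos(th)]])
for p in[(0,-25,45),(0,-25,15),(0,25,45),(0,25,15),(-40,-32,25),(-20,-27,25),(-25,44,42),(-116,44,42),(83,44,42),(102,102,15),(38,-16,55)]:
    q=proj("side",[np.r_[R@np.array(p[:2])+[588.5,44.6],p[2]]])[0]+[0,3]; print(p,q.round(1),((q-[240,200])*7.5+3.5).round(0))
```

```text
(0, -25, 45) [314.4 227.3] [562. 208.]
(0, -25, 15) [314.4 240.7] [561. 309.]
(0, 25, 45) [302.4 240.1] [471. 304.]
(0, 25, 15) [302.6 253.8] [473. 407.]
(-40, -32, 25) [335.  239.5] [716. 300.]
(-20, -27, 25) [324.3 238.3] [636. 291.]
(-25, 44, 42) [310.1 249.9] [529. 378.]
(-116, 44, 42) [357.7 262.7] [886. 474.]
(83, 44, 42) [257.7 235.8] [137. 272.]
(102, 102, 15) [233.  261.3] [-49. 463.]
(38, -16, 55) [294.3 220.4] [410. 157.]
```

Call:
play_rows:
  commands:
    - {"offset":[0.001,0,0],"twist":0}
    - {"offset":[0.001,0,0],"twist":0}
    - {"offset":[0,0,0],"twist":0}
    - {"offset":[0,0,0],"twist":0}

```text
time: 8.8
tool_pos: [588.0, 85.3, 212.3]
tcp_rot: [3.14, 0.013, -0.225]
contact_force: [-20.1, 5.2, 20.3]
grip_width: 55.6
```

Call:
play_rows:
  commands:
    - {"offset":[-0.003,0,0],"twist":0}
    - {"offset":[-0.003,0,0],"twist":0}
    - {"offset":[-0.004,0,0],"twist":0}
    - {"offset":[0,0,0],"twist":0}

```text
time: 9.2
tool_pos: [583.2, 86.1, 214.0]
tcp_rot: [-3.141, -0.006, -0.225]
contact_force: [2.4, -1.1, 6.8]
grip_width: 56.0
```

```bash
python3 look.py 7
```

```text
9.3 [583.28506218  86.08546897 213.96362698] [-3.14050172 -0.00571752 -0.22525526] 55.74821292087702 [ 2.09316276 -1.72887675  7.19983782]
```

View pics/s7.png

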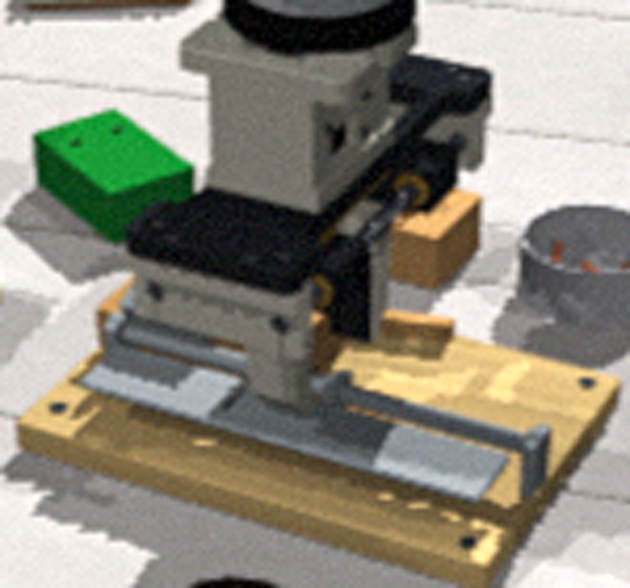

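Call:
play_rows:
  commands:
    - {"offset":[0,0,-0.003],"twist":0}
    - {"offset":[0,0,-0.003],"twist":0}
    - {"offset":[0,0,-0.003],"twist":0}
    - {"offset":[0,0,-0.004],"twist":0}
    - {"offset":[0,0,-0.006],"twist":0}

```text
time: 9.8
tool_pos: [581.7, 86.4, 231.0]
tcp_rot: [3.141, 0.001, -0.225]
contact_force: [-0.8, 0.9, 0.2]
grip_width: 55.8
```

Call:
play_rows:
  commands:
    - {"offset":[0,0,-0.03],"twist":0}
    - {"offset":[0,0,-0.04],"twist":0}
    - {"offset":[0,0,-0.04],"twist":0}
    - {"offset":[-0.02,0.03,-0.02],"twist":0}
    - {"offset":[-0.02,0.045,0],"twist":0}

```text
time: 10.3
tool_pos: [526.5, 22.8, 364.7]
tcp_rot: [-3.14, -0.007, -0.222]
contact_force: [0.1, -1.8, 0.1]
grip_width: 55.5
```

Call:
play_rows:
  commands:
    - {"offset":[-0.02,0.045,0],"twist":0}
    - {"offset":[-0.02,0.045,0],"twist":0}
    - {"offset":[-0.02,0.045,0],"twist":0}
    - {"offset":[-0.02,0.045,0],"twist":0}
    - {"offset":[-0.02,0.045,0],"twist":0}

```text
time: 10.8
tool_pos: [377.1, -175.9, 361.7]
tcp_rot: [3.141, -0.001, -0.224]
contact_force: [0.1, -0.6, 1.0]
grip_width: 55.7
```

```bash
python3 look.py 8
```

```text
10.9 [ 375.81994631 -178.56414804  361.64143912] [ 3.13999483e+00  2.49233930e-04 -2.31818603e-01] 55.84153969580722 [ 0.76523875  0.67138261 -0.63620997]
```

View pics/s8.png

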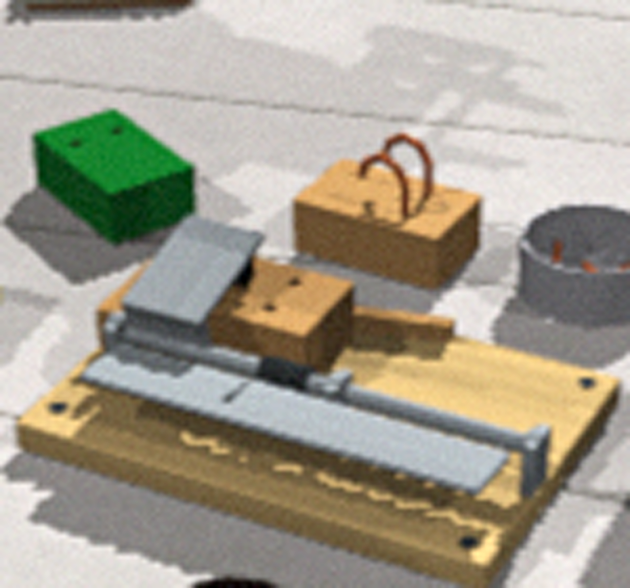

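View pics/t8.png

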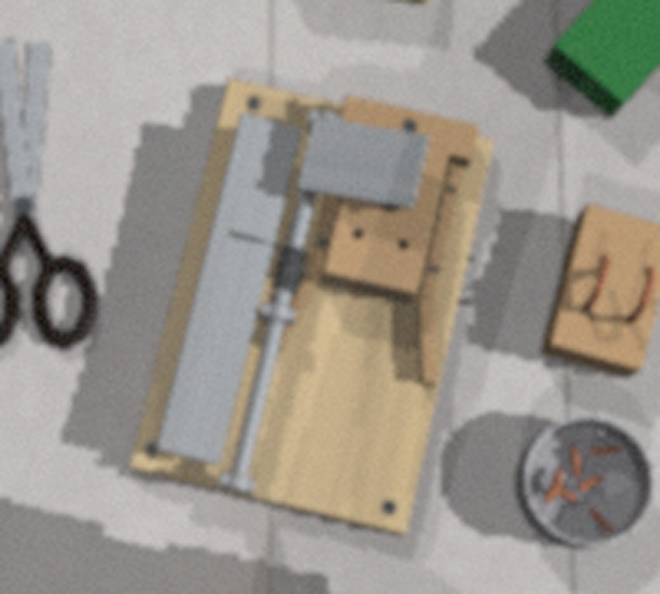

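Run:
```python
from h import *
th=-.225;R=np.array([[np.cos(th),-np.sin(th)],[np.sin(th),np.cos(th)]])
t=lambda u,v:((u+.5)/3.3-.5+250,(v+.5)/3.3-.5+140)
f=lambda p,z:(R.T@(ray("top",t(*p),z)[:2]-[588.5,44.6])).round(1)
print("rear corners",f((325,277),45),f((410,297),45),"bracket -25",f((278,312),42),"-116",f((237,484),42),"83",f((322,116),42))
print("holes",f((357,233),45),f((403,244),45))
# before: hole positions from top0 crop, as block frame ref
tc=lambda u,v:((u+.5)/3.8-.5+270,(v+.5)/3.8-.5+155)
g=lambda p:(R.T@(ray("top",tc(*p),45)[:2]-[588.5,44.6])).round(1)
print("before holes",g((300,334)),g((352,350)),"rear",g((262,378)),g((362,405)))
S=lambda u,v:((u+.5)/4.2-.5+230,(v+.5)/4.2-.5+160-3)
h=lambda p,z:(R.T@(ray("side",S(*p),z)[:2]-[588.5,44.6])).round(1)
print("side rear",h((355,290),45),h((310,333),45),"bottom",h((318,370),15),"holes",h((293,282),45),h((270,307),45),"br",h((545,432),42),h((345,378),42))
```

```text
rear corners [-4.  25.7] [ -4.2 -19.4] bracket -25 [-27.   45.3] -116 [-118.8   45.7] 83 [81.6 46.3]
holes [22.7 14.6] [ 22.5 -10. ]
before holes [-36.   17.8] [-37.7  -6.4] rear [-59.3  29.9] [-60.9 -16. ]
side rear [ -1.7 -20.4] [ 0.1 20.7] bottom [4.6 4.4] holes [ 26.4 -14.4] [25.7  9.2] br [-118.3   41.9] [-27.2  41.8]
```

Run:
```python
from h import *
acc=[]
ims=[viewer.capture("top")[:,:,::-1].astype(float) for _ in range(8)]
a=np.mean(ims,0); cv2.imwrite("pics/topavg.png",a)
im=a[165:275,300:410]
cv2.imwrite("pics/t9.png",np.clip(cv2.resize(im,None,fx=5.4,fy=5.4,interpolation=cv2.INTER_CUBIC)*1.9,0,255).astype(np.uint8))
b=np.mean([viewer.capture("side")[:,:,::-1].astype(float) for _ in range(8)],0);cv2.imwrite("pics/sideavg.png",b)
im=b[200:270,245:345]
cv2.imwrite("pics/s9.png",np.clip(cv2.resize(im,None,fx=7.5,fy=7.5,interpolation=cv2.INTER_CUBIC)*1.4,0,255).astype(np.uint8))
```

```text
[ WARN:0@69.759] global loadsave.cpp:1063 imwrite_ Unsupported depth image for selected encoder is fallbacked to CV_8U.
```

View pics/t9.png

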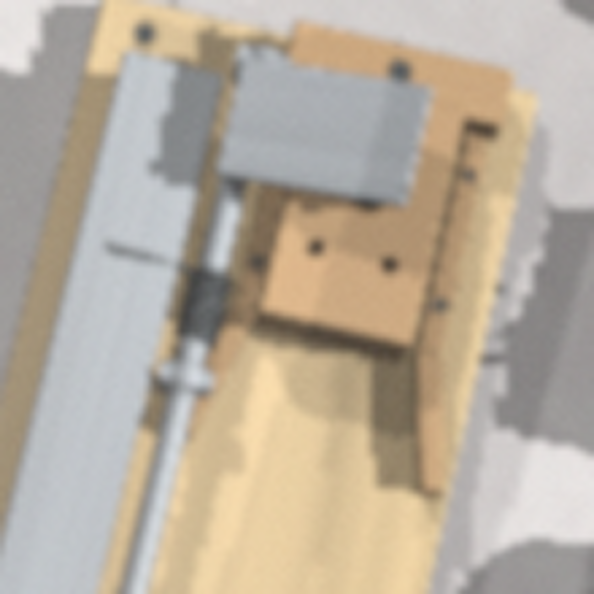

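View pics/s9.png

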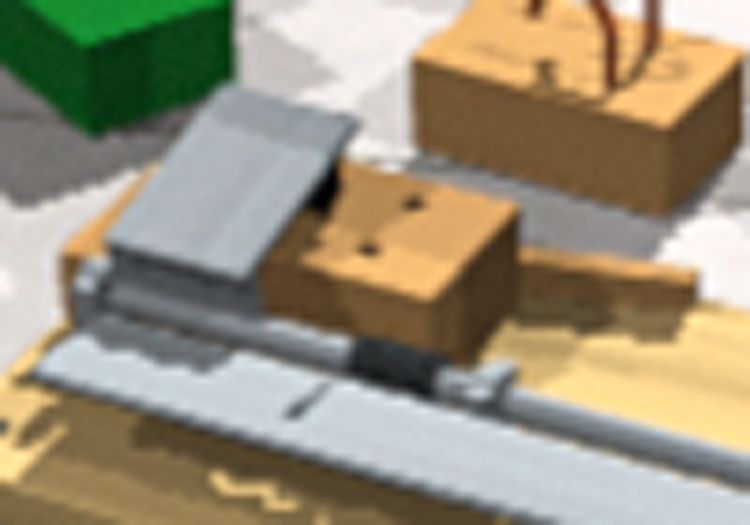

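Run:
```python
from h import *
a=cv2.imread("pics/topavg.png")[165:205,350:402]
a=cv2.resize(a,None,fx=14,fy=14,interpolation=cv2.INTER_CUBIC).astype(float)
cv2.imwrite("pics/t10.png",np.clip((a-40)*2.6,0,255).astype(np.uint8))
```

```text
(no output)
```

View pics/t10.png

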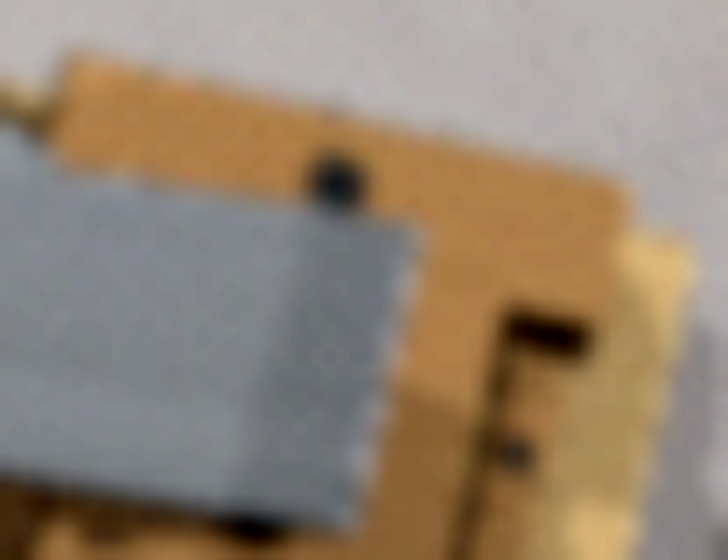

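Run:
```python
from h import *
a=cv2.imread("pics/topavg.png").astype(np.float32)
th=-.225;R=np.array([[np.cos(th),-np.sin(th)],[np.sin(th),np.cos(th)]])
P=lambda x,y,z:proj("top",[np.r_[R@np.array([x,y])+[588.5,44.6],z]])[0]
full=lambda q:((q-[350,165])*14+6.5).round(0)
for z in(37,45):
  for y in(-20,-30):print(z,y,full(P(80,y,z)))
print("rail/stop 25",full(P(80,-32,25)))
ims=np.mean([viewer.capture("top").astype(np.float32) for _ in range(20)],0)
xs=np.arange(60,104,.5)
prof=[]
for x in xs:
    pts=np.array([P(x,y,45) for y in np.arange(-22,-16,.5)],np.float32)
    v=cv2.remap(ims,pts[:,0][None],pts[:,1][None],cv2.INTER_LINEAR)[0].mean(0); prof.append(v)
for x,v in zip(xs,prof):print(x,v.round(0),end='; ')
```

```text
37 -20 [479. 284.]
37 -30 [557. 302.]
45 -20 [488. 265.]
45 -30 [567. 283.]
rail/stop 25 [559. 333.]
60.0 [94. 78. 60.]; 60.5 [95. 79. 61.]; 61.0 [97. 81. 62.]; 61.5 [98. 82. 63.]; 62.0 [100.  83.  64.]; 62.5 [101.  84.  65.]; 63.0 [103.  85.  65.]; 63.5 [103.  86.  66.]; 64.0 [104.  86.  66.]; 64.5 [105.  87.  66.]; 65.0 [105.  87.  67.]; 65.5 [105.  87.  67.]; 66.0 [105.  87.  67.]; 66.5 [105.  87.  67.]; 67.0 [105.  87.  67.]; 67.5 [105.  87.  67.]; 68.0 [105.  87.  67.]; 68.5 [105.  87.  67.]; 69.0 [105.  87.  67.]; 69.5 [105.  87.  67.]; 70.0 [105.  87.  67.]; 70.5 [105.  87.  67.]; 71.0 [105.  87.  67.]; 71.5 [105.  87.  66.]; 72.0 [105.  87.  66.]; 72.5 [105.  86.  66.]; 73.0 [105.  87.  67.]; 73.5 [105.  87.  67.]; 74.0 [105.  87.  67.]; 74.5 [105.  87.  67.]; 75.0 [105.  87.  67.]; 75.5 [105.  87.  67.]; 76.0 [105.  87.  67.]; 76.5 [105.  87.  67.]; 77.0 [105.  87.  67.]; 77.5 [106.  87.  67.]; 78.0 [106.  87.  67.]; 78.5 [106.  87.  67.]; 79.0 [106.  87.  67.]; 79.5 [106.  88.  67.]; 80.0 [106.  88.  67.]; 80.5 [107.  88.  68.]; 81.0 [107.  89.  68.]; 81.5 [107.  89.  68.];
[... 320 characters left out ...]
]; 89.0 [107.  89.  68.]; 89.5 [107.  89.  68.]; 90.0 [107.  89.  68.]; 90.5 [107.  89.  68.]; 91.0 [107.  89.  68.]; 91.5 [107.  89.  68.]; 92.0 [107.  89.  69.]; 92.5 [107.  90.  71.]; 93.0 [107.  92.  74.]; 93.5 [107.  93.  78.]; 94.0 [107.  95.  82.]; 94.5 [108.  97.  87.]; 95.0 [108.  99.  91.]; 95.5 [108. 101.  95.]; 96.0 [109. 103.  99.]; 96.5 [109. 105. 102.]; 97.0 [110. 106. 104.]; 97.5 [110. 107. 106.]; 98.0 [110. 108. 107.]; 98.5 [110. 108. 107.]; 99.0 [110. 108. 107.]; 99.5 [110. 108. 107.]; 100.0 [110. 108. 107.]; 100.5 [110. 108. 107.]; 101.0 [110. 107. 107.]; 101.5 [110. 107. 107.]; 102.0 [110. 107. 107.]; 102.5 [110. 107. 106.]; 103.0 [110. 107. 107.]; 103.5 [110. 107. 107.];
```

Call:
play_rows:
  commands:
    - {"offset":[0,0,0],"twist":0}
    - {"offset":[0,0,0],"twist":0}
    - {"offset":[0,0,0],"twist":0}

```text
time: 13.0
tool_pos: [378.6, -174.9, 361.2]
tcp_rot: [3.141, -0.0, -0.225]
contact_force: [0.6, 0.9, -0.0]
grip_width: 55.8
```

Run:
```python
from h import *
a=cv2.imread("pics/top0.png").astype(int);b=cv2.imread("pics/topavg.png").astype(int)
for n,(x0,y0,x1,y1) in dict(fin=(412,198,458,256),tin=(404,262,452,310),sc=(232,148,284,250),sd=(183,138,244,224)).items():
    g=lambda i:cv2.GaussianBlur(i[y0:y1,x0:x1].mean(2).astype(np.float32),(0,0),1)
    print(n,cv2.phaseCorrelate(g(a),g(b)))
from plant import ticket
print(ticket.close_job())
```

```text
fin ((0.02119790662535337, -0.03750950039179912), 0.9859534879525502)
tin ((0.07796005485358748, -0.1701448835043884), 0.9445399476422204)
sc ((0.042159667344694896, 0.018730838286259655), 0.9187439253300796)
sd ((-0.007409132781013739, -0.007312004251595283), 1.002546849888232)
the job is handed in; nothing more can be done
None
```

I loaded the block into the jig and handed the job in at about 13 s; no verdict was reported.

**What I did:** The left fingertip pressed the thumb plate and held the flap open at about 0.35–0.4 rad, as read from the side picture. The right fingertip pushed the block about 60 mm along the guides, until the wrist force along the push rose to about 20 N and the tool nearly stopped moving. I then backed off a few millimetres with the plate still down, lifted slowly so the flap came down onto the block, and moved the arm well clear.

**Last checks:**
- **Block home:** In the top view, beside the flap, the block's front edge meets the end stop with no dark gap. The holes and the rear edge show it in line with the guides to within about 0.01 rad.
- **Flap:** It is resting on the block, judged by eye; I did not measure its final angle.
- **Other things on the bench:** The finished block, scissors, tin and screwdriver shifted by less than 0.2 pixel (under 1 mm).
- **Robot:** It touches nothing, and the contact force reads about zero.

**Where the checks disagreed:** The two cameras placed the jig about 9 mm apart sideways, so I judged heights and end positions by contact force and by nearby jig features. Block positions read from pixels alone varied by about 2–4 mm: the top view put the rear end 2 mm short of home and the side view put it slightly past. For "home" I relied on the hard stop and the missing gap, which bound any shortfall to roughly 2.4 mm.

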